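# Move the jar basket from the rinse stand to the drain stand

### The arm

A 6-joint arm with a two-finger parallel gripper is mounted at the origin on the work surface. World frame = base frame: x ahead of the robot, y to its left, z up, the work surface at z = 0. Lengths are in m, angles in rad, forces in N, time in s.
With the tool pointing down it reaches from about 0.275 to 0.825 m from the base axis. Payload 4.9 kg.
Tool frame: the origin (TCP) lies midway between the tips of the shut fingers; the grasp point (between the pads) lies 19 mm behind it (bot.grip_depth is the distance from the TCP to the grasp point, in m); y points along the fingers, x is the direction in which the jaws open and shut, and the axes are right-handed (so a half turn about y gives the same grasp; the last joint's range is limited). The gripper opens to 85 mm and grips with 20 to 120 N. Pads are 22 mm wide; open, the fingers measure 114 mm over their backs; the gripper's body (76 mm by 85 mm) begins 54 mm behind the grasp point. The pads swing forward as they close: fully open they stand 13 mm farther back than shut.
Start: joints at [-1.363, 0.326, -0.193, 1.052, 0, 1.437], TCP at [0.184, -0.518, 0.231] pointing down, gripper open.
Joint ranges: [-2.65, 2.65], [-0.97, 1.79], [-1.3, 1.35], [-1.93, 2.1], [-1.47, 1.37], [-3.14, 3.14]. Speed limits (rad/s): [2.57, 2.57, 3.14, 3.14, 3.14, 3.14].

### API

Orientations are given as a unit quaternion [w, x, y, z].
In Python, from cell import bot gives the robot as it stands. Calls block until the motion is done:
- bot.move_pose(position, orientation): joint-space move of the TCP to a pose.
- bot.move_linear(position, speed=0.15, rotation=None, until_force=None): straight line of the TCP; rotation=None keeps the orientation; speed is the mean speed in m/s. With until_force (N) it stops when the force on the tool has changed by that much, and returns True; else False.
- bot.goto_joints(angles): joint-space move.
- bot.set_gripper(opening, grasp_force=None): opening from 0.0 (shut) to 1.0 (fully open); grasp_force is the grip in N (None keeps the last); returns when the fingers have stopped.
- bot.wait(seconds).
- bot.solve_ik(position, orientation): joint angles nearest the present ones, or None.
- bot.camera(name): name is "scene" or "top" or "wrist"; returns the picture (384x512x3 uint8, red, green, blue); there is no depth.
- bot.calibration(name): a dict with "mtx" (3x3 intrinsics, pixels), "extrinsics" (4x4, takes a point from world to camera coordinates); the wrist camera has in their place "hand_eye" (4x4, takes a point from camera to tool coordinates, whose origin is the TCP and whose axes are the tool frame's). Camera axes: x right, y down, z forward; pixel columns grow to the right and rows downward; lengths in m; the calibration is good to about 2 mm. The wrist camera is an equidistant fisheye: a pixel r from the principal point sees the ray r / f radians off the axis. A picture is of the moment at which its call begins: read the wrist's pose just before it. calibration takes no time and is no camera call.
A pose or a line that the arm cannot do raises bot.PlanningError and nothing moves.
- bot.close_job(): hands the job in, once; it reports no verdict.
Trained networks look in the newest picture that a camera, given by its name, has taken for a name from the list of things; names that differ only in an ending like _2 or _b are one class to them, and where a whole thing is asked for, a point or a joint stands for the part that bears it (a point fixed in the world has none). Each returns a list of dicts, best first, with "confidence" (0 to 1); they miss things now and then, are a little off and sometimes report something else, mostly with a low value. They report only what shows in the picture. A call takes as long as a camera call. They do not tell look-alikes from the thing itself.
- bot.search_frame(camera, thing): "bbox" ([left, top, width, height] in pixels, round what is visible of it).
Readings, each from a call of its own:
- bot.read_clock(): time.
- bot.read_joint_positions(): joint angles.
- bot.read_joint_vel(): joint speeds.
- bot.read_joint_efforts(): joint torques, N m.
- bot.read_position(): TCP position.
- bot.read_tool_rot(): TCP orientation.
- bot.read_ft_force(): force on the tool from outside, world axes, zero at the start.
- bot.read_moment(): the same for the moment, N m.
- bot.read_gripper_width(): opening from 0.0 (shut) to 1.0 (fully open).
Only numpy, scipy, OpenCV 4.12 (cv2) and the standard library are available. Lean on these libraries where they do the work, as an engineer would, in place of code of your own. Each camera call takes 0.05 s, during which the arm holds its last target. There are 200 camera calls.

### The job

The steel basket with three rinsed jars hangs on the double-hook stand that has the shallow steel pan at its foot. Lift it off and hang it on the empty double-hook stand that has the ribbed white board at its foot, its top bar lying in both hooks. Carry it level and do not set it down or let it drop on the way, keep the jars standing in it, and leave the other things on the bench alone.

Things in the scene. Friction and masses are not known exactly. Their poses are not given: they have to be found in the camera images.
- basket: steel basket hanging by its top bar: tray 58 (x) by 156 (y) by 45 mm high with three cells along y, 8 mm round uprights at y = -76.5 and +76.5 mm, and a round bar (10 mm diameter, along y, axis 155 mm above the underside) between them with a white grip plate at its middle. About 0.5 kg with jars; can swing about the bar. Origin: centre of the underside; z up; half a turn about z is the same
- basket_grip (a point): where to hold the basket: a point in the middle of the upright white plastic grip plate, 17 mm above the bar's axis, 172 mm above the underside. The plate is 10 mm thick (basket x: pinch this way), 40 mm wide (y) and 40 mm high; its top is 15 mm above this point, its lower edge 25 mm below. Axes as the basket
- basket_bar (a point): middle of the basket's top bar, on its axis; axes as the basket
- rinse_stand: fixed steel stand: base plate 220 x 170 x 8 mm, a 20 mm column 100 mm to the stand's +x side of the hooks, and two parallel 8 mm round hooks 90 mm apart (stand y -45 and +45 mm) reaching from it to the -x side. Origin on the bench straight below the seat point; z up; yaw within 0.35 rad of world. Holds the basket at the start; shallow steel pan at its foot (rim 38 mm up)
- rinse_stand_seat (a point): 250 mm above the bench, midway between the hooks: where the bar's middle (on its axis) lies when hung centrally on the rinse stand (at the start up to 10 mm off along y). Each hook is an upward-open V 48 mm wide at the top, its front tip (-x) and rear shoulder (+x) reaching 22 mm above this point: raise the bar 28 mm to pass over the tip. Axes as the stand
- drain_stand: fixed steel stand: base plate 220 x 170 x 8 mm, a 20 mm column 100 mm to the stand's +x side of the hooks, and two parallel 8 mm round hooks 90 mm apart (stand y -45 and +45 mm) reaching from it to the -x side. Origin on the bench straight below the seat point; z up; yaw within 0.35 rad of world. Empty at the start; ribbed white board at its foot (24 mm up)
- drain_stand_seat (a point): 270 mm above the bench, midway between the hooks: where the bar's middle (on its axis) lies when hung centrally on the drain stand; about 20 mm of play either way along y. Each hook is an upward-open V 48 mm wide at the top, its front tip (-x) and rear shoulder (+x) reaching 22 mm above this point: raise the bar 28 mm to pass over the tip. Axes as the stand
- jar0: closed amber glass jar, 40 mm diameter, 68 mm high, 60 g, standing loose in the cell at the basket's -y end; origin at the centre of its underside, z along its axis
- jar1: closed amber glass jar, 40 mm diameter, 68 mm high, 60 g, standing loose in the basket's middle cell; origin at the centre of its underside, z along its axis
- jar2: closed amber glass jar, 40 mm diameter, 68 mm high, 60 g, standing loose in the cell at the basket's +y end; origin at the centre of its underside, z along its axis
- beaker: bystander: open glass beaker 68 mm across, 90 mm high, standing between the stands; origin at the centre of its underside
- flask: bystander: closed white plastic bottle 68 mm across, 150 mm high, at the robot's left; origin at the centre of its underside
- glove_box: bystander: plain cardboard box 120 x 100 x 60 mm, at the robot's right; origin at the centre of its underside
Not all that is in view belongs to the job. There is more than one size of the basket; the one meant has the size given above.

How it is judged:
On the way:
1. the basket has been taken off the rinse stand and is held in the gripper, clear of it by more than 120 mm (horizontal distance between basket_bar and rinse_stand_seat above 0.12 m and contact force between the fingers and basket above 0.5 N and height (world z) of basket above 0.06 m), for 0.2 s.
At the end, for the whole second after the job is handed in: The basket hangs at rest on the drain stand, released: mid-bar within 10 mm of the seat point across the bar, 28 mm along it, 8 mm in height; basket upright and square to the hooks within 10 degrees; all three jars stand in their cells, within 17 degrees of upright (x of basket_bar in the frame of drain_stand_seat between -0.01 and 0.01 m and y of basket_bar in the frame of drain_stand_seat between -0.028 and 0.028 m and z of basket_bar in the frame of drain_stand_seat between -0.008 and 0.008 m and angle between basket's own z axis and vertical below 0.17 rad and angle between the x axis of basket and the x axis of drain_stand, either way round below 0.17 rad and linear speed of basket below 0.05 m/s and angular speed of basket below 0.5 rad/s and angle between each of jar0, jar1, jar2's own z axis and vertical below 0.3 rad and z of jar0 in the frame of basket between -0.005 and 0.02 m and horizontal distance between each of jar0, jar1, jar2 and basket below 0.075 m and z of jar1 in the frame of basket between -0.005 and 0.02 m and z of jar2 in the frame of basket between -0.005 and 0.02 m); the robot touches nothing.
It fails at once if the basket is set down or lowered on to the bench, a pan or a board (its underside comes under 50 mm above the bench) (height (world z) of basket below 0.05 m).
It fails at once if the basket is tipped more than 20 degrees from level (angle between basket's own z axis and vertical above 0.35 rad).
It fails at once if the basket is let fall (faster than 0.5 m/s while not held) (linear speed of basket above 0.5 m/s and contact force between the fingers and basket below 0.1 N).
It fails at once if the basket is put on or pushed against a bystander (contact force between basket and beaker above 2 N or contact force between basket and flask above 2 N or contact force between basket and glove_box above 2 N).
It fails at once if a bystander is moved more than 25 mm or knocked over (distance of any of beaker, flask, glove_box from where it was at the start of the episode above 0.025 m or angle between any of beaker, flask, glove_box's own z axis and vertical above 0.4 rad).
It also fails if it takes over 56 s, if anything falls off the work surface, if the arm or the gripper's body presses on something with over 40 N, if the wrist force passes 120 N, or if a joint passes its speed limit or range.

## Working session

There is one attempt and no reset: what is moved stays moved. The work goes in short steps, each a Python script; the robot and the scene stay as the last script left them, time stands still between calls to the robot, and variables do not carry over. Pictures are saved under pics/ and viewed, about 8 in all and at most 12, crops included, and the job is handed in when it is done.

```bash
mkdir -p pics; ls; python3 - <<'E'
from cell import bot
import cv2,numpy as np
for c in ["scene","top"]:
    im=bot.camera(c); cv2.imwrite(f"pics/{c}0.png",cv2.cvtColor(im,cv2.COLOR_RGB2BGR))
    k=bot.calibration(c); print(c,k["mtx"].round(1).tolist(),k["extrinsics"].round(4).tolist())
    for t in ["basket","basket_grip","rinse_stand","drain_stand","jar0","beaker","flask","glove_box"]:
        print(t,[(np.round(d["bbox"]).astype(int).tolist(),round(d["confidence"],2)) for d in bot.search_frame(c,t)])
a=cv2.imread("pics/scene0.png");b=cv2.imread("pics/top0.png")
print(bot.read_clock(),bot.read_tool_rot(),bot.calibration("wrist"))
E
```

```text
pics
scene [[365.4, 0.0, 255.9], [0.0, 365.4, 191.1], [0.0, 0.0, 1.0]] [[-0.1226, 0.9924, 0.0037, 0.0729], [0.6021, 0.0773, -0.7947, -0.1865], [-0.789, -0.0952, -0.607, 1.7188], [0.0, 0.0, 0.0, 1.0]]
basket [([320, 182, 64, 56], 0.7), ([381, 236, 44, 37], 0.61)]
basket_grip [([322, 181, 62, 60], 0.73), ([388, 237, 38, 38], 0.67)]
rinse_stand [([315, 178, 59, 109], 0.71)]
drain_stand [([133, 159, 74, 102], 0.77)]
jar0 [([358, 214, 16, 13], 0.75), ([328, 205, 11, 17], 0.67), ([346, 209, 5, 16], 0.61), ([327, 185, 56, 54], 0.57)]
beaker [([240, 219, 22, 28], 0.6)]
flask [([390, 200, 29, 36], 0.81)]
glove_box [([86, 192, 42, 35], 0.65)]
top [[379.2, 0.0, 259.6], [0.0, 379.2, 193.6], [0.0, 0.0, 1.0]] [[-0.0051, -1.0, -0.0052, -0.0225], [-0.9877, 0.0059, -0.1565, 0.5758], [0.1565, 0.0043, -0.9877, 1.5427], [0.0, 0.0, 0.0, 1.0]]
basket [([150, 176, 51, 21], 0.71), ([122, 173, 31, 18], 0.69)]
basket_grip [([154, 178, 46, 17], 0.84), ([124, 172, 32, 21], 0.77), ([298, 152, 47, 66], 0.25)]
rinse_stand [([164, 150, 48, 62], 0.81)]
drain_stand [([300, 154, 48, 61], 0.97)]
jar0 [([170, 180, 12, 13], 0.63), ([162, 180, 15, 12], 0.41)]
beaker [([252, 180, 13, 19], 0.72)]
flask [([121, 206, 22, 16], 0.81), ([159, 149, 52, 66], 0.54)]
glove_box [([370, 185, 30, 35], 0.94)]
0.9 [ 0.57775732 -0.57774548  0.40767139 -0.40768944] {'mtx': array([[297.31863964,   0.        , 256.33692973],
       [  0.        , 297.31863964, 192.52956352],
       [  0.        ,   0.        ,   1.        ]]), 'hand_eye': array([[ 9.99999821e-01,  6.72426800e-05,  5.93954905e-04,
        -2.66569024e-04],
       [-5.51756638e-04, -2.78383432e-01,  9.60469864e-01,
        -1.42790760e-01],
       [ 2.29931773e-04, -9.60470021e-01, -2.78383345e-01,
         6.92597036e-02],
       [ 0.00000000e+00,  0.00000000e+00,  0.00000000e+00,
         1.00000000e+00]])}
```

View pics/scene0.png

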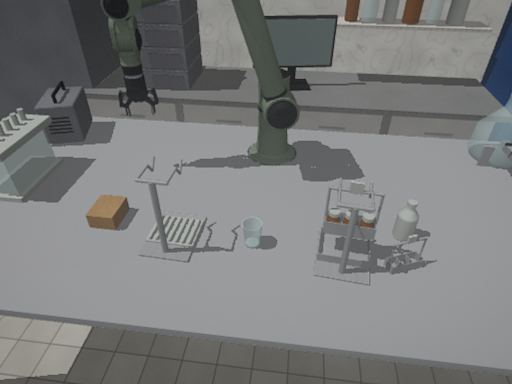

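View pics/top0.png

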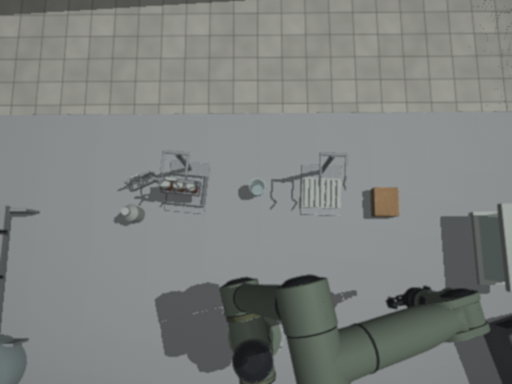

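The scene shows the jar basket on the rinse stand at about (352,205), with a small empty look-alike on the bench at (405,252). The drain stand is at (160,205), the beaker at (252,233), the flask at (405,220) and the box at (108,212). Next I'll make close crops for measuring.

```bash
python3 - <<'E'
import cv2,numpy as np
a=cv2.imread("pics/scene0.png");b=cv2.imread("pics/top0.png")
def crop(i,x,y,w,h,s): return cv2.resize(i[y:y+h,x:x+w],None,fx=s,fy=s,interpolation=cv2.INTER_CUBIC)
# each 400x300 at scale 5 -> 80x60 ; scene scale 4
o=np.vstack([np.hstack([crop(b,145,145,80,60,5),crop(b,285,145,80,60,5)]),np.hstack([crop(a,310,172,80,60,5),crop(a,125,150,80,60,5)])])
for i in range(0,800,50):
  cv2.line(o,(i,0),(i,6),(0,0,255),1);cv2.line(o,(i,300),(i,306),(0,0,255),1)
for j in range(0,600,50):
  cv2.line(o,(0,j),(6,j),(0,0,255),1);cv2.line(o,(400,j),(406,j),(0,0,255),1)
cv2.imwrite("pics/crops.png",o)
E
```

```text
(no output)
```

View pics/crops.png

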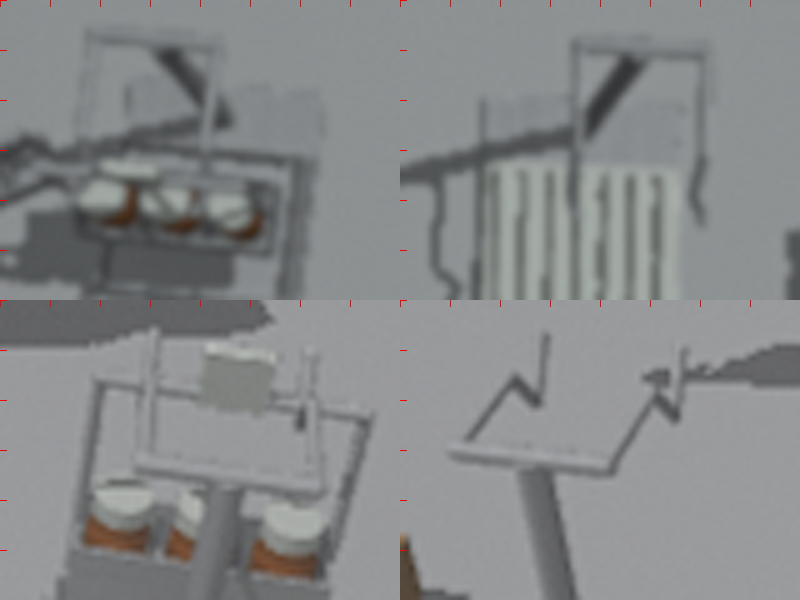

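```bash
cat > h.py <<'E'
from cell import bot
import cv2,numpy as np
from scipy.spatial.transform import Rotation as R
def ray(c,uv,z,T=None):
    k=bot.calibration(c);uv=np.array(uv,float);M=k["mtx"]
    if c=="wrist":
        d=(uv-M[:2,2])/M[0,0];r=np.linalg.norm(d);v=np.r_[d/r*np.sin(r),np.cos(r)]
        W=T@k["hand_eye"]
    else:
        v=np.linalg.inv(M)@np.r_[uv,1];W=np.linalg.inv(k["extrinsics"])
    o=W[:3,3];v=W[:3,:3]@v
    return o+v*(z-o[2])/v[2]
def proj(c,p,T=None):
    k=bot.calibration(c);M=k["mtx"]
    E=k["extrinsics"] if c!="wrist" else np.linalg.inv(T@k["hand_eye"])
    q=E[:3,:3]@np.asarray(p)+E[:3,3]
    if c=="wrist":
        t=np.arctan2(np.hypot(*q[:2]),q[2]);return M[:2,2]+M[0,0]*t*q[:2]/np.hypot(*q[:2])
    return (M@(q/q[2]))[:2]
def tool():
    q=bot.read_tool_rot();T=np.eye(4);T[:3,:3]=R.from_quat(np.r_[q[1:],q[0]]).as_matrix();T[:3,3]=bot.read_position();return T
def quat(M):
    q=R.from_matrix(M).as_quat();return np.r_[q[3],q[:3]]
E
python3 - <<'E'
from h import *
S=lambda x,y:(310+x/5,172+(y-300)/5)
D=lambda x,y:(125+(x-400)/5,150+(y-300)/5)
Tr=lambda x,y:(145+x/5,145+y/5)
Td=lambda x,y:(285+(x-400)/5,145+y/5)
for n,c,p,z in [("plate","scene",S(238,378),.267),("plate_top_T","top",Tr(130,165),.282),("barL","scene",S(97,380),.25),("barR","scene",S(371,413),.25),
 ("r cross l","scene",S(137,463),.25),("r cross r","scene",S(322,490),.25),
 ("d cross l","scene",D(450,452),.27),("d cross r","scene",D(612,468),.27),
 ("d shL","scene",D(515,378),.288),("d shR","scene",D(655,398),.288),("d tipL","scene",D(547,335),.288),("d tipR","scene",D(683,350),.288),
 ("d apL","scene",D(540,402),.257),("d apR","scene",D(677,418),.257),
 ("d tcrossL","top",Td(577,45),.27),("d tcrossR","top",Td(703,50),.27),("r tcL","top",Tr(90,37),.25),("r tcR","top",Tr(217,47),.25),
 ("beaker","scene",(252,245),0),("flask","scene",(404,238),0),("box","scene",(108,222),0)]:
  print(n,ray(c,p,z).round(3))
E
```

```text
plate [0.608 0.295 0.267]
plate_top_T [0.597 0.29  0.282]
barL [0.597 0.217 0.25 ]
barR [0.609 0.373 0.25 ]
r cross l [0.672 0.237 0.25 ]
r cross r [0.682 0.336 0.25 ]
d cross l [ 0.659 -0.349  0.27 ]
d cross r [ 0.662 -0.25   0.27 ]
d shL [ 0.604 -0.327  0.288]
d shR [ 0.615 -0.237  0.288]
d tipL [ 0.555 -0.324  0.288]
d tipR [ 0.561 -0.235  0.288]
d apL [ 0.584 -0.324  0.257]
d apR [ 0.59  -0.235  0.257]
d tcrossL [ 0.685 -0.249  0.27 ]
d tcrossR [ 0.681 -0.341  0.27 ]
r tcL [0.7   0.331 0.25 ]
r tcR [0.692 0.236 0.25 ]
beaker [ 0.614 -0.011 -0.   ]
flask [0.514 0.507 0.   ]
box [ 0.566 -0.544  0.   ]
```

```bash
python3 - <<'E'
from h import *
def O(yaw,s):  # tool x = s*X, y=down
    x=s*np.array([np.cos(yaw),np.sin(yaw),0]);y=np.array([0,0,-1.]);return quat(np.c_[x,y,np.cross(x,y)])
for s in (1,-1):
    for p,yw in [((.585,-.28,.268),-.06),((.585,-.28,.40),-.06),((.603,.295,.248),-.08),((.603,.295,.40),-.08),((.45,.0,.33),-.06),((.45,.29,.33),-.06),((.45,-.28,.33),-.06)]:
        j=bot.solve_ik(p,O(yw,s)); print(s,p,None if j is None else np.round(j,2))
s=1 if bot.solve_ik((.603,.295,.248),O(-.08,1)) is not None else -1
s=-1
try: bot.move_pose((.53,-.28,.40),O(-.06,s))
except bot.PlanningError as e: print(e); raise
T=tool();np.save("Td.npy",T);im=bot.camera("wrist");print(T.round(4).tolist(),bot.read_clock())
cv2.imwrite("pics/wd.png",cv2.cvtColor(im,cv2.COLOR_RGB2BGR))
E
```

```text
1 (0.585, -0.28, 0.268) [-0.56  0.5   0.16  1.24  0.    1.07]
1 (0.585, -0.28, 0.4) [-0.56  0.5   0.49  1.56  0.    1.07]
1 (0.603, 0.295, 0.248) [0.35 0.55 0.2  1.22 0.   2.  ]
1 (0.603, 0.295, 0.4) [0.35 0.56 0.59 1.6  0.   2.  ]
1 (0.45, 0.0, 0.33) [-0.16  0.09 -0.24  1.24  0.    1.47]
1 (0.45, 0.29, 0.33) [ 0.43  0.25 -0.04  1.28  0.    2.07]
1 (0.45, -0.28, 0.33) [-0.7   0.24 -0.05  1.27  0.    0.93]
-1 (0.585, -0.28, 0.268) [-0.56  0.5   0.16  1.24  0.   -2.07]
-1 (0.585, -0.28, 0.4) [-0.56  0.5   0.49  1.56  0.   -2.07]
-1 (0.603, 0.295, 0.248) [ 0.35  0.55  0.2   1.22  0.   -1.15]
-1 (0.603, 0.295, 0.4) [ 0.35  0.56  0.59  1.6   0.   -1.15]
-1 (0.45, 0.0, 0.33) [-0.16  0.09 -0.24  1.24  0.   -1.68]
-1 (0.45, 0.29, 0.33) [ 0.43  0.25 -0.04  1.28  0.   -1.08]
-1 (0.45, -0.28, 0.33) [-0.7   0.24 -0.05  1.27  0.   -2.21]
[[-0.9982, -0.0002, -0.0605, 0.5298], [0.0605, 0.0001, -0.9982, -0.2802], [0.0002, -1.0, -0.0, 0.3999], [0.0, 0.0, 0.0, 1.0]] 3.9333
```

View pics/wd.png

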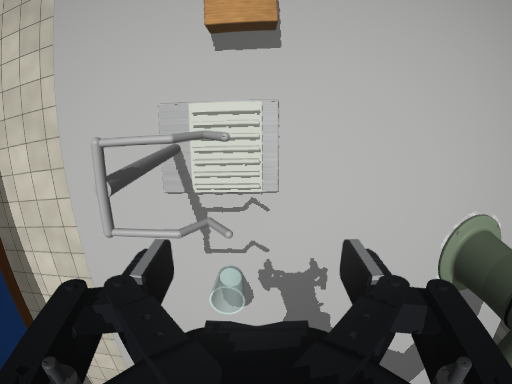

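```bash
python3 - <<'E'
from h import *
T=np.load("Td.npy")
D=lambda x,y:(125+(x-400)/5,150+(y-300)/5)
def rays(c,uv):
    a=ray(c,uv,.2,T);b=ray(c,uv,.3,T);return a,(b-a)/np.linalg.norm(b-a)
for n,s,w in [("tipL",D(547,335),(227,136)),("tipR",D(683,350),(230,234)),("shL",D(515,378),(175,138)),("shR",D(655,398),(180,234)),("apL",D(540,402),(200,133)),("apR",D(677,418),(209,220)),("crL",D(450,452),(98,142)),("crR",D(612,468),(107,233))]:
    A=np.zeros((3,3));b=np.zeros(3);rs=[rays("scene",s),rays("wrist",w)]
    for o,v in rs: P=np.eye(3)-np.outer(v,v);A+=P;b+=P@o
    x=np.linalg.solve(A,b);print(n,x.round(3),"res",[round(float(np.linalg.norm((np.eye(3)-np.outer(v,v))@(x-o))),4) for o,v in rs], "wrist@.288",ray("wrist",w,.288,T).round(3),"@.257",ray("wrist",w,.257,T).round(3))
E
```

```text
tipL [ 0.55  -0.328  0.284] res [0.0014, 0.0014] wrist@.288 [ 0.551 -0.329  0.288] @.257 [ 0.554 -0.327  0.257]
tipR [ 0.556 -0.237  0.285] res [0.0001, 0.0001] wrist@.288 [ 0.556 -0.239  0.288] @.257 [ 0.56  -0.225  0.257]
shL [ 0.598 -0.331  0.283] res [0.0006, 0.0006] wrist@.288 [ 0.597 -0.331  0.288] @.257 [ 0.606 -0.329  0.257]
shR [ 0.606 -0.239  0.283] res [0.001, 0.001] wrist@.288 [ 0.604 -0.241  0.288] @.257 [ 0.614 -0.227  0.257]
apL [ 0.58  -0.329  0.253] res [0.0028, 0.0028] wrist@.288 [ 0.574 -0.334  0.288] @.257 [ 0.58  -0.332  0.257]
apR [ 0.581 -0.239  0.25 ] res [0.0006, 0.0006] wrist@.288 [ 0.574 -0.254  0.288] @.257 [ 0.58  -0.242  0.257]
crL [ 0.678 -0.337  0.285] res [0.0014, 0.0014] wrist@.288 [ 0.675 -0.336  0.288] @.257 [ 0.693 -0.334  0.257]
crR [ 0.685 -0.242  0.287] res [0.0012, 0.0012] wrist@.288 [ 0.684 -0.243  0.288] @.257 [ 0.704 -0.23   0.257]
```

Wrist view: the drain hooks have tips at (227,136) and (230,234), shoulders at (175,138) and (180,234), and the crossbar at the left. Triangulation gives heights of about 0.285, so the seat is ≈ (0.579, -0.284) with yaw ≈ -0.07. Next is a close look at the rinse stand.

```bash
cat >> h.py <<'E'
def O(yaw,s=-1):
    x=s*np.array([np.cos(yaw),np.sin(yaw),0]);y=np.array([0,0,-1.]);return quat(np.c_[x,y,np.cross(x,y)])
E
python3 - <<'E'
from h import *
bot.move_pose((.56,.37,.42),O(-.08))
T=tool();np.save("Tr.npy",T);im=bot.camera("wrist");print(T.round(4).tolist(),bot.read_clock())
for t in ["basket_grip","basket"]: print(t,[(np.round(d["bbox"]).tolist(),round(d["confidence"],2)) for d in bot.search_frame("wrist",t)])
cv2.imwrite("pics/wr.png",cv2.resize(cv2.cvtColor(im,cv2.COLOR_RGB2BGR),None,fx=1.5,fy=1.5,interpolation=cv2.INTER_CUBIC))
E
```

```text
[[-0.9967, 0.0001, -0.0815, 0.5606], [0.0815, -0.0003, -0.9967, 0.369], [-0.0002, -1.0, 0.0002, 0.42], [0.0, 0.0, 0.0, 1.0]] 6.3
basket_grip [([197.0, 175.0, 44.0, 74.0], 0.94), ([206.0, 31.0, 44.0, 148.0], 0.69)]
basket [([206.0, 38.0, 45.0, 148.0], 0.7), ([195.0, 177.0, 48.0, 74.0], 0.64)]
```

View pics/wr.png

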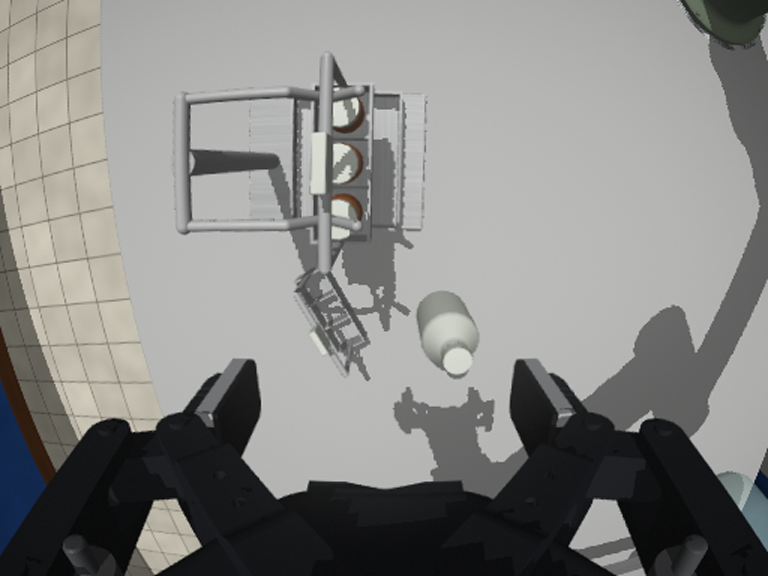

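The wrist view shows two candidates. One is the jar basket on the rinse stand: plate top (319,162), bar ends (327,55) and (325,268) at 1.5x. The other is the small jarless basket near (330,325). I choose the first.

```bash
python3 - <<'E'
from h import *
T=np.load("Tr.npy")
for n,p,z in [("barA",(327,57),.25),("barB",(325,268),.25),("plate",(319.5,163),.282),("crA",(182,97),.266),("crB",(183,228),.266),("tipA",(360,91),.266),("tipB",(356,226),.266),("shA",(290,92),.266),("shB",(290,225),.266)]:
    print(n,ray("wrist",np.array(p)/1.5,z,T).round(4))
E
```

```text
barA [0.587  0.2184 0.25  ]
barB [0.6026 0.3693 0.25  ]
plate [0.594  0.2942 0.282 ]
crA [0.6904 0.2331 0.266 ]
crB [0.7012 0.3267 0.266 ]
tipA [0.5655 0.2485 0.266 ]
tipB [0.576  0.3386 0.266 ]
shA [0.6118 0.2435 0.266 ]
shB [0.6209 0.3336 0.266 ]
```

```bash
python3 - <<'E'
from h import *
q=O(-.108)
bot.set_gripper(0.55)
bot.move_pose((.5945,.294,.36),q)
print(bot.move_linear((.5945,.294,.248),speed=.1,until_force=8),bot.read_position(),bot.read_ft_force())
bot.set_gripper(0.0,60)
print(bot.read_gripper_width(),bot.read_ft_force(),bot.read_clock())
bot.move_linear((.5945,.294,.310),speed=.06)
T=tool();np.save("Tl.npy",T);im=bot.camera("wrist");b=bot.camera("scene")
print(T[:3,3],bot.read_gripper_width(),bot.read_ft_force(),bot.read_moment(),bot.read_clock())
o=np.zeros((384,800,3),np.uint8);o[:,:512]=im;o[:384,512:]=cv2.resize(b[150:270,300:390],(288,384))
cv2.imwrite("pics/lift.png",cv2.cvtColor(o,cv2.COLOR_RGB2BGR))
E
```

```text
False [0.59492807 0.29422217 0.2488737 ] [-0.4825806   1.51730577  0.97993767]
0.1065699135920018 [ 5.93361148 -0.91548588  0.00880584] 9.0417
[0.5942726  0.2939214  0.30940425] 0.10862067946945239 [-0.45101583 -0.13263165 -5.45526628] [ 0.04620571 -0.01468947  0.00476077] 10.325
```

View pics/lift.png

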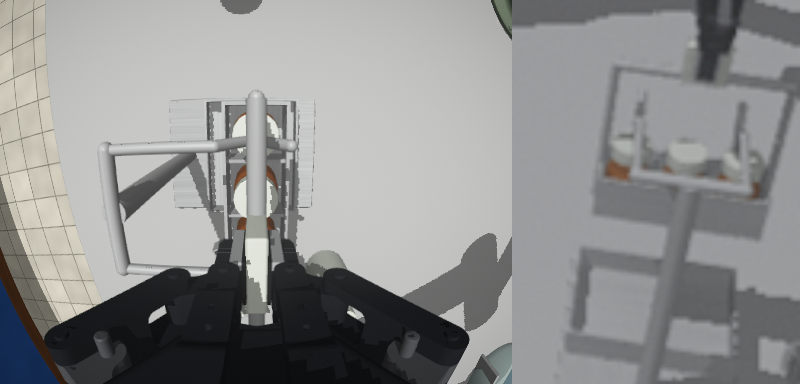

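The lift view shows the bar held by the plate, with the jars standing and the bar above the hooks. The force of 5.5 N matches about 0.5 kg. Next I carry it over.

```bash
python3 - <<'E'
from h import *
c,s=np.cos(.07),np.sin(.07)
seat=np.array([.579,-.284])
bot.move_linear((.455,.310,.315),speed=.1)
bot.move_linear((.445,.02,.325),speed=.14,rotation=O(-.08))
a=seat-.14*np.array([c,-s])
bot.move_linear((*a,.325),speed=.14,rotation=O(-.07))
print(bot.read_gripper_width(),bot.read_ft_force(),bot.read_clock())
bot.move_linear((*seat,.315),speed=.07)
bot.wait(.3)
T=tool();np.save("Th.npy",T);im=bot.camera("wrist");b=bot.camera("scene")
print(T.round(3).tolist(),bot.read_gripper_width(),bot.read_ft_force(),bot.read_clock())
o=np.zeros((384,800,3),np.uint8);o[:,:512]=im;o[:384,512:]=cv2.resize(b[145:265,125:215],(288,384))
cv2.imwrite("pics/over.png",cv2.cvtColor(o,cv2.COLOR_RGB2BGR))
E
```

```text
0.10669875199552901 [ 0.41664787 -0.06431838 -5.10146653] 16.3583
[[-0.998, 0.0, -0.07, 0.579], [0.07, -0.0, -0.998, -0.284], [-0.0, -1.0, 0.0, 0.315], [0.0, 0.0, 0.0, 1.0]] 0.10667832891337996 [-0.29295908  0.61281447 -6.04024278] 18.9167
```

View pics/over.png

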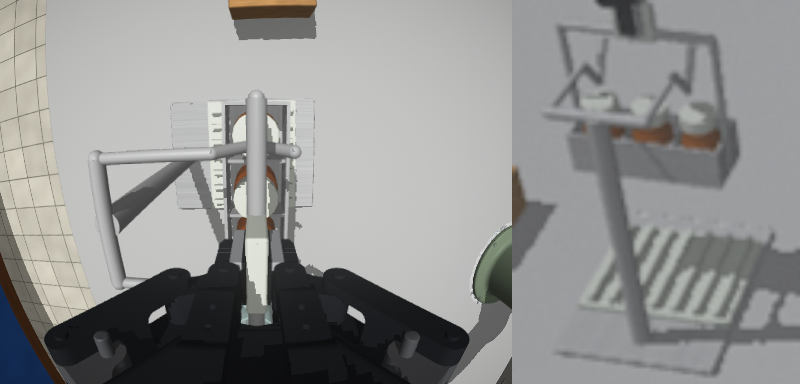

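The bar lies centred between shoulder (213,153) and tip (297,151), and the hooks are inside the uprights. Next I lower and release.

```bash
python3 - <<'E'
from h import *
bot.move_linear((.579,-.284,.278),speed=.05)
r=bot.move_linear((.579,-.284,.267),speed=.015,until_force=4.5)
print(r,bot.read_position(),bot.read_ft_force(),bot.read_moment(),bot.read_clock())
T=tool();im=bot.camera("wrist");b=bot.camera("scene")
o=np.zeros((384,800,3),np.uint8);o[:,:512]=im;o[:384,512:]=cv2.resize(b[145:265,125:215],(288,384))
cv2.imwrite("pics/low.png",cv2.cvtColor(o,cv2.COLOR_RGB2BGR))
E
```

```text
True [ 0.57991727 -0.28429737  0.26971508] [ 2.10305445 -0.93084941  1.26466019] [-0.36529446 -0.56895589  0.10040922] 20.3667
```

View pics/low.png

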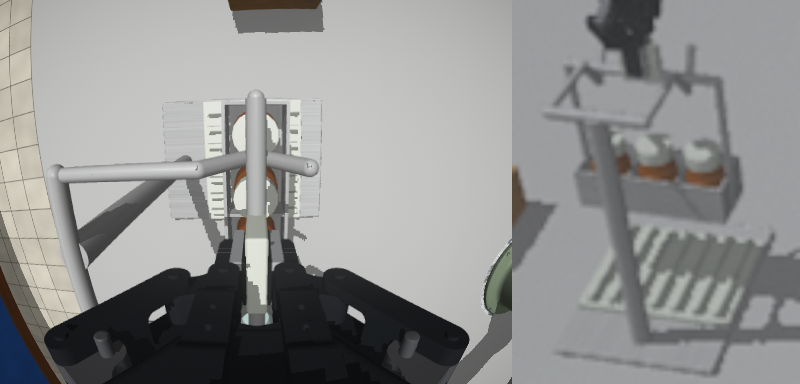

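Contact came at TCP z = 0.2697 (0.2689 expected), and the bar is sitting in the V on the hooks. Next I release and back off.

```bash
python3 - <<'E'
from h import *
bot.set_gripper(0.45)
bot.wait(.3)
print(bot.read_ft_force())
bot.move_linear((.579,-.284,.40),speed=.08)
bot.move_linear((.56,-.20,.42),speed=.15)
bot.wait(1.0)
T=tool();im=bot.camera("wrist");b=bot.camera("scene");np.save("Te.npy",T)
print(T[:3,3],bot.read_clock())
o=np.zeros((384,800,3),np.uint8);o[:,:512]=im;o[:384,512:]=cv2.resize(b[145:265,125:215],(288,384))
cv2.imwrite("pics/end.png",cv2.cvtColor(o,cv2.COLOR_RGB2BGR))
E
```

```text
[ 0.25294783 -1.19826993 -0.36396363]
[ 0.55999646 -0.19992708  0.42000785] 24.8
```

View pics/end.png

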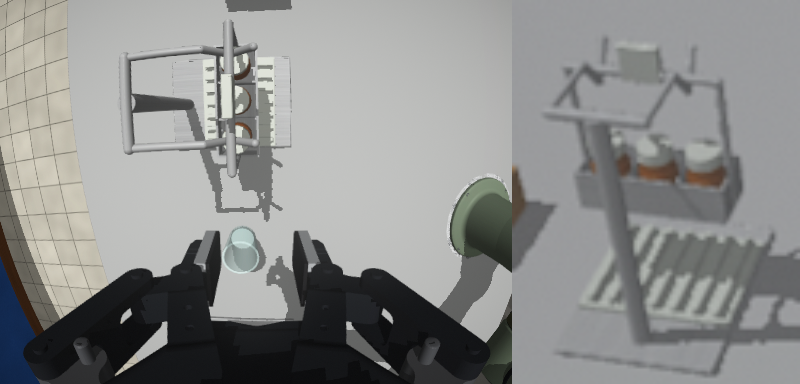

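The basket hangs on both hooks with its jars upright, and the beaker is still at (241,250). I'll do one numeric check, then hand in.

```bash
python3 - <<'E'
from h import *
T=np.load("Te.npy")
a,b=ray("wrist",(228,22),.27,T),ray("wrist",(232,173),.27,T);m=(a+b)/2
d=m[:2]-[.579,-.284];c,s=np.cos(-.07),np.sin(-.07)
print(a,b,m,"stand frame",d@[c,s],d@[-s,c],"yaw",-np.arctan2(b[0]-a[0],b[1]-a[1]),"plate",ray("wrist",(227,96),.302,T))
x=bot.camera("wrist").astype(int);bot.wait(.5);y=bot.camera("wrist").astype(int)
print("motion",abs(x-y)[15:180,100:300].max(),bot.read_clock())
bot.close_job()
E
```

```text
[ 0.57479625 -0.36051069  0.27      ] [ 0.58232924 -0.20808269  0.27      ] [ 0.57856274 -0.28429669  0.27      ] stand frame -0.0004154343531087539 -0.000326545303183951 yaw -0.04937980559613376 plate [ 0.57793586 -0.28370165  0.302     ]
motion 64 25.4
the job is handed in; nothing more can be done
```

I moved the basket of jars from the rinse stand to the drain stand and handed the job in at about 25 s of the 56 s allowed. I held it by the grip plate, carried it level at height past the beaker, lowered it until it touched the hooks, then released it and backed off.

**What the last checks showed:**
- **Position:** the middle of the bar measured within about 1 mm of my estimate of the seat, along and across the bar. The bar's yaw was about -0.05 rad, against about -0.07 for the stand.
- **Height:** not measured directly at the end. Contact came at tool height 0.2697 m, and I expected 0.2689 m for a seated bar.
- **Pictures:** the bar lies in both hooks, all three jars stand upright, and the beaker has not visibly moved. I did not re-measure the flask or the box after the move, though nothing went near them.

**Unsettled check:** two wrist frames 0.5 s apart differed by up to 64 grey levels at some pixel around the basket. That could be image noise or a slight remaining swing. I did not look into it before handing in, so I have not confirmed that the basket was completely at rest.

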